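# Put the thread away and press the jar lids home

## Task

Close up the tailor's thread jars: put every loose thread spool into an open jar, one to a jar, then lay a lid on each open jar, empty or not, and press all four lids, also the one already resting on its jar, until they are fully home with the rubber seal pushed right down. The jars and lids are thin aluminium and dent easily, so never squeeze or press them with more than 35 N; leave the other things on the bench alone.

Things in the scene. Friction and masses are not known exactly. Their poses are not given: they have to be found in the camera images.
- jar1: Aluminium storage jar, fixed to the bench, upright, all four alike: outer diameter 88 mm, inner diameter 80 mm, floor 4 mm thick, rim 80 mm above the bench. Origin: centre of its underside, z up. Around its rim sits a black rubber seal (outer diameter 97 mm). Three jars start open and empty, one has its lid resting on it.
- jar2: Aluminium storage jar, fixed to the bench, upright, all four alike: outer diameter 88 mm, inner diameter 80 mm, floor 4 mm thick, rim 80 mm above the bench. Origin: centre of its underside, z up. Around its rim sits a black rubber seal (outer diameter 97 mm). Three jars start open and empty, one has its lid resting on it.
- jar3: Aluminium storage jar, fixed to the bench, upright, all four alike: outer diameter 88 mm, inner diameter 80 mm, floor 4 mm thick, rim 80 mm above the bench. Origin: centre of its underside, z up. Around its rim sits a black rubber seal (outer diameter 97 mm). Three jars start open and empty, one has its lid resting on it.
- jar4: Aluminium storage jar, fixed to the bench, upright, all four alike: outer diameter 88 mm, inner diameter 80 mm, floor 4 mm thick, rim 80 mm above the bench. Origin: centre of its underside, z up. Around its rim sits a black rubber seal (outer diameter 97 mm). Three jars start open and empty, one has its lid resting on it.
- seal1 (a joint): How far the rubber seal of jar1 has been pressed down (m): 0 = up, its top 90 mm above the bench; 0.006 = fully down, 84 mm. It slides stiffly (it takes about 9 N, its soft lip giving 1 to 2 mm) and stays where it is left; a lid merely laid on it stays 6 mm too high.
- seal2 (a joint): How far the rubber seal of jar2 has been pressed down (m): 0 = up, its top 90 mm above the bench; 0.006 = fully down, 84 mm. It slides stiffly (it takes about 9 N, its soft lip giving 1 to 2 mm) and stays where it is left; a lid merely laid on it stays 6 mm too high.
- seal3 (a joint): How far the rubber seal of jar3 has been pressed down (m): 0 = up, its top 90 mm above the bench; 0.006 = fully down, 84 mm. It slides stiffly (it takes about 9 N, its soft lip giving 1 to 2 mm) and stays where it is left; a lid merely laid on it stays 6 mm too high.
- seal4 (a joint): How far the rubber seal of jar4 has been pressed down (m): 0 = up, its top 90 mm above the bench; 0.006 = fully down, 84 mm. It slides stiffly (it takes about 9 N, its soft lip giving 1 to 2 mm) and stays where it is left; a lid merely laid on it stays 6 mm too high.
- lid1: Aluminium lid with wooden knob, 70 g; fits any jar. Origin: centre of underside, z up. Heights: plug 71 mm wide (tapered) 0 to 16 mm, flange 96 mm wide 16 to 22 mm, round knob 26 mm wide 22 to 50 mm. Home, its origin is 68 mm above the jar's; laid on but unpressed, 74 mm. It starts on the bench, knob up.
- lid2: Aluminium lid with wooden knob, 70 g; fits any jar. Origin: centre of underside, z up. Heights: plug 71 mm wide (tapered) 0 to 16 mm, flange 96 mm wide 16 to 22 mm, round knob 26 mm wide 22 to 50 mm. Home, its origin is 68 mm above the jar's; laid on but unpressed, 74 mm. It starts on the bench, knob up.
- lid3: Aluminium lid with wooden knob, 70 g; fits any jar. Origin: centre of underside, z up. Heights: plug 71 mm wide (tapered) 0 to 16 mm, flange 96 mm wide 16 to 22 mm, round knob 26 mm wide 22 to 50 mm. Home, its origin is 68 mm above the jar's; laid on but unpressed, 74 mm. It starts on the bench, knob up.
- lid4: Aluminium lid with wooden knob, 70 g; fits any jar. Origin: centre of underside, z up. Heights: plug 71 mm wide (tapered) 0 to 16 mm, flange 96 mm wide 16 to 22 mm, round knob 26 mm wide 22 to 50 mm. Home, its origin is 68 mm above the jar's; laid on but unpressed, 74 mm. It starts resting on a jar, not pressed.
- spool1: Thread spool standing on the bench, 60 g (two or three of the three are there). Origin: centre of its underside, z up. Wound body and flanges 48 mm in diameter, 0 to 32 mm; bare core tube 22 mm in diameter, 32 to 58 mm: take it by the core. Standing on a jar's floor it leaves room for the lid.
- spool2: Thread spool standing on the bench, 60 g (two or three of the three are there). Origin: centre of its underside, z up. Wound body and flanges 48 mm in diameter, 0 to 32 mm; bare core tube 22 mm in diameter, 32 to 58 mm: take it by the core. Standing on a jar's floor it leaves room for the lid.
- spool3: Thread spool standing on the bench, 60 g (two or three of the three are there). Origin: centre of its underside, z up. Wound body and flanges 48 mm in diameter, 0 to 32 mm; bare core tube 22 mm in diameter, 32 to 58 mm: take it by the core. Standing on a jar's floor it leaves room for the lid.
- chalk: Bystander, leave alone: flat block of tailor's chalk, 50 x 35 x 12 mm. Origin: centre of its underside.
- brush: Bystander, leave alone: lint brush lying down. Origin: centre of its underside.
- wax: Bystander, leave alone: small round cake of beeswax, 40 mm wide, 20 mm high. Origin: centre of its underside.
- mug: Bystander, leave alone: blue mug, 80 mm wide, 90 mm tall. Origin: centre of its underside.
- oil: Bystander, leave alone: white oil bottle, 56 mm wide, 150 mm tall. Origin: centre of its underside.
- tape: Bystander, leave alone: yellow tape-measure disc, 64 mm wide, 20 mm high. Origin: centre of its underside.
- clapper: Bystander, leave alone: wooden pressing block, 220 x 70 x 45 mm. Origin: centre of its underside.
Things that resemble listed ones, but are neither listed nor needed, are in the scene too. What is shaped like the lid1 but green, orange or red is not meant.

How it is judged:
By the outcome, as a careful person would: the job done as asked, in the order asked, and still so for the second after the job is handed in, with the robot touching nothing.
Of spool1, spool2, spool3 only 2 to 3 are there at a start; the rules pass over those that are not, and their reading is None.
At some moment in a run one of lid1, spool1, lid2, spool2, lid3, spool3 may be knocked a few centimetres aside while the robot is not near it.
It also fails if it takes over 210 s, if anything falls off the work surface, if the arm or the gripper's body presses on something with over 40 N, if the wrist force passes 120 N, or if a joint passes its speed limit or range.

## Robot

A 7-joint arm with a two-finger parallel gripper is mounted at the origin on the work surface. World frame = base frame: x ahead of the robot, y to its left, z up, the work surface at z = 0. Lengths are in m, angles in degrees, forces in N, time in s.
With the tool pointing down it reaches from about 0.4 to 0.9 m from the base axis. Payload 5.6 kg.
Tool frame: the origin (TCP) lies on the front face of the gripper's body, between the roots of the fingers; the fingertips stand 88 mm ahead of it and the grasp point (between the pads) lies 69 mm ahead of it; z points along the fingers, y is the line along which they close (so a half turn about z gives the same grasp; the last joint's range is limited). The gripper opens to 92 mm and grips with 3 to 60 N. Pads are 20 mm wide; open, the fingers measure 128 mm over their backs; the gripper's body (75 mm by 189 mm) begins 69 mm behind the grasp point.
Start: joints at [-77.808, 26.786, -0.665, 91.828, 0.344, 61.387, -3.226], TCP at [0.165, 0.629, 0.303] pointing down, gripper open.
Joint ranges: [-144.91, 144.91], [-17.63, 115.5], [-89.93, 88.59], [15.96, 139.68], [-74.01, 254.01], [8.47, 105.57], [-167.45, 167.45]. Speed limits (degrees/s): [147.25, 147.25, 180, 180, 180, 180, 180].

## Interface

Orientations are given as [roll, pitch, yaw] about the fixed x, y, z axes, in that order (R = Rz(yaw) Ry(pitch) Rx(roll)).
In Python, from cell import read_state, read_camera, camera_info, job_done, masks_of, pinpoint gives the robot as it stands. The module is installed in compiled form; this text tells all that it offers.
- The arm moves only by the tool servo_tool, never from a script. Its argument "plan" is a list of rows, each a list of 3 entries, a list of its own where there are three numbers: the shift along the tool's x, y, z in cm, then the turn, a rotation vector about the tool's x, y, z in degrees, then the closure, from 0 (fully open) to 1 (shut). A call has 1 to 20 rows; each row shifts and turns the commanded pose from where the row before left it, along the tool's axes as they then stand; what a row does not reach is not made up. A row lasts 1/8 s, in which the tool goes at most 62.5 mm and 10.7 degrees, less where a joint would pass 70% of its speed; a pose out of reach is approached as far as the arm can. A call with a gripper value outside its range is refused whole. The fingers move at their own pace and stop on an object; "force" is the grip in N (left out, the last holds). Time passes only in rows, so rows that do not move let the fingers close. It gives the time, the measured TCP pose, the force, the opening and the grip force at its end, in the units of the state.
- read_state(): the state, without advancing time (a new reading comes with each control period).
- read_camera(name): name is "scene" or "top"; returns the picture (400x640x3 uint8, blue, green, red); there is no depth.
- camera_info(name): a dict with "fx", "fy", "cx", "cy" (pixels), "k1" (the pictures are not rectified: a ray, as slopes to the right and down, at radius r is drawn at 1 + k1 r^2 times it, then the intrinsics apply), "camera_from_world" (4x4, takes a point from world to camera coordinates). Camera axes: x right, y down, z forward; pixel columns grow to the right and rows downward; lengths in m; the calibration is good to about 2 mm. A picture is of the moment at which its call begins. camera_info takes no time and is no camera call.
- job_done(): hands the job in; it is judged then, once.
Trained networks look in the newest picture that a camera, given by its name, has taken for a name from the list of things; names that differ only in an ending like _2 or _b are one class to them, and where a whole thing is asked for, a point or a joint stands for the part that bears it (a point fixed in the world has none). Each returns a list of dicts, best first, with "score" (0 to 1); they miss things now and then, are a little off and sometimes report something else, mostly with a low value. They report only what shows in the picture. A call takes as long as a camera call. They do not tell look-alikes from the thing itself.
- masks_of(thing, camera): "pixels" (400x640 bool, what is visible of it) and "box" ([left, top, right, bottom] in pixels, round what is visible of it).
- pinpoint(thing, camera): "point" ([column, row] in pixels: a listed point, or the origin of a listed thing).
The state is a dict: "time_s": time; "joint_pos": joint angles; "dq": joint speeds; "joint_efforts": joint torques, N m; "eef_pos": TCP position; "tcp_rot": TCP orientation; "contact_force": force on the tool from outside, world axes, zero at the start; "torque": the same for the moment, N m; "gripper_width": finger opening in m; "grasp_force": force on a finger pad.
Only numpy, scipy, OpenCV 4.12 (cv2) and the standard library are available. Lean on these libraries where they do the work, as an engineer would, in place of code of your own. Each camera call takes 0.05 s, during which the arm holds its last target. There are 200 camera calls.

## Working session

There is one attempt and no reset: what is moved stays moved. The work goes in short steps, Python scripts to look and compute and a tool call to move; the robot and the scene stay as the last step left them, time stands still between calls to the robot, and variables do not carry over. Pictures are saved under pics/ and viewed, at most 14 in all, crops included, and the job is handed in when it is done.

Besides the shell and the picture viewer there is one more tool, called after ">>>" as a command line: name --argument value ..., lists and objects as JSON in quotes. servo_tool: Moves the arm, as the interface text tells. Its arguments: {"type":"object","properties":{"plan":{"type":"array"},"force":{"type":"number"}},"required":["plan"]}

```bash
mkdir -p pics; cat > h.py <<'E'
import numpy as np, cv2
from cell import *
def K(n):
    c=camera_info(n); return c, np.array([[c['fx'],0,c['cx']],[0,c['fy'],c['cy']],[0,0,1.]])
def unproj(n,p,z):
    c,k=K(n); T=np.array(c['camera_from_world'])
    d=(np.array(p,float)-[c['cx'],c['cy']])/[c['fx'],c['fy']]
    rd=np.linalg.norm(d); r=rd
    for _ in range(30): r=rd/(1+c['k1']*r*r)
    d=d*(r/rd if rd>0 else 1)
    R=T[:3,:3].T; o=-R@T[:3,3]; v=R@np.array([d[0],d[1],1])
    return o+v*(z-o[2])/v[2]
def proj(n,P):
    c,k=K(n); T=np.array(c['camera_from_world']); q=T[:3,:3]@np.array(P)+T[:3,3]
    s=q[:2]/q[2]; s=s*(1+c['k1']*(s@s)); return s*[c['fx'],c['fy']]+[c['cx'],c['cy']]
E
python3 - <<'E'
from h import *
for n in ('top','scene'):
    im=read_camera(n); cv2.imwrite(f'pics/{n}0.png',im)
    c=camera_info(n); T=np.array(c['camera_from_world']); print(n,'campos',(-T[:3,:3].T@T[:3,3]).round(3),c['fx'],c['k1'])
    for t in ('jar1','lid1','spool1'):
        for m in masks_of(t,n):
            if m['score']<.3: continue
            b=[int(v) for v in m['box']]; ys,xs=np.nonzero(m['pixels']); col=im[ys,xs].mean(0).astype(int)
            print(' mask',t,round(m['score'],2),b,col)
        z=0
        for m in pinpoint(t,n):
            if m['score']<.3: continue
            print(' pin',t,round(m['score'],2),np.round(m['point'],1),unproj(n,m['point'],0).round(3)[:2],unproj(n,m['point'],.074).round(3)[:2])
print(read_state())
E
```

```text
top campos [ 0.316 -0.058  1.81 ] 471.48582541406773 -0.086481500277025
 mask jar1 0.98 [267, 152, 293, 185] [77 79 81]
 mask jar1 0.95 [358, 167, 386, 193] [78 80 82]
 mask jar1 0.67 [310, 156, 338, 183] [77 80 82]
 mask jar1 0.62 [238, 185, 250, 194] [64 67 68]
 pin jar1 0.91 [322.  173.3] [ 0.647 -0.07 ] [ 0.633 -0.069]
 pin jar1 0.85 [370.5 181.6] [ 0.612 -0.258] [ 0.599 -0.25 ]
 pin jar1 0.79 [282.6 174.8] [0.643 0.084] [0.63  0.078]
 pin jar1 0.64 [239.7 186.6] [0.599 0.251] [0.587 0.239]
 mask lid1 0.89 [220, 169, 248, 193] [113 120 126]
 mask lid1 0.89 [385, 240, 416, 267] [ 39  47 160]
 mask lid1 0.89 [420, 248, 449, 274] [ 63 117  63]
 mask lid1 0.86 [241, 217, 263, 237] [139 147 153]
 mask lid1 0.82 [193, 207, 221, 232] [139 147 153]
 mask lid1 0.68 [383, 139, 411, 156] [ 21  66 124]
 mask lid1 0.6 [391, 200, 417, 227] [116 123 129]
 pin lid1 0.94 [435.4 260.7] [ 0.302 -0.499] [ 0.302 -0.481]
 pin lid1 0.93 [401.5 212.7] [ 0.488 -0.375] [ 0.481 -0.362]
 pin lid1 0.74 [394.1 150. ] [ 0.736 -0.355] [ 0.719 -0.343]
 pin lid1 0.73 [401.7 255. ] [ 0.326 -0.37 ] [ 0.325 -0.357]

[... 2056 characters left out ...]
.7, 'joint_pos': array([-77.80895655,  26.7842676 ,  -0.66496324,  91.82821953,
         0.34238462,  61.38748497,  -3.22539676]), 'dq': array([ 0.03096315, -0.13386563, -0.01427641,  0.02180711, -0.04071972,
        0.07905655, -0.00605572]), 'joint_efforts': array([ 8.70927379e-04, -5.20275128e+01, -1.19282454e-02, -2.44007564e+01,
       -5.66468295e-02,  1.13455285e-02,  1.37732471e-05]), 'eef_pos': array([0.16447671, 0.62884447, 0.30270748]), 'tcp_rot': array([1.79997943e+02, 8.14326500e-04, 1.65341138e+02]), 'contact_force': array([-0.39370686, -0.02634707,  0.81196656]), 'torque': array([-0.0341606 ,  0.03775517, -0.02039023]), 'grasp_force': 0.0, 'gripper_width': 0.09202352679227557}
```

```bash
python3 - <<'E'
import cv2
a=cv2.imread('pics/top0.png')[120:290,150:470]; cv2.imwrite('pics/t1.png',cv2.resize(a,(800,425),interpolation=cv2.INTER_CUBIC))
a=cv2.imread('pics/scene0.png')[90:300,190:510]; cv2.imwrite('pics/s1.png',cv2.resize(a,(800,525),interpolation=cv2.INTER_CUBIC))
E
```

```text
(no output)
```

View pics/t1.png

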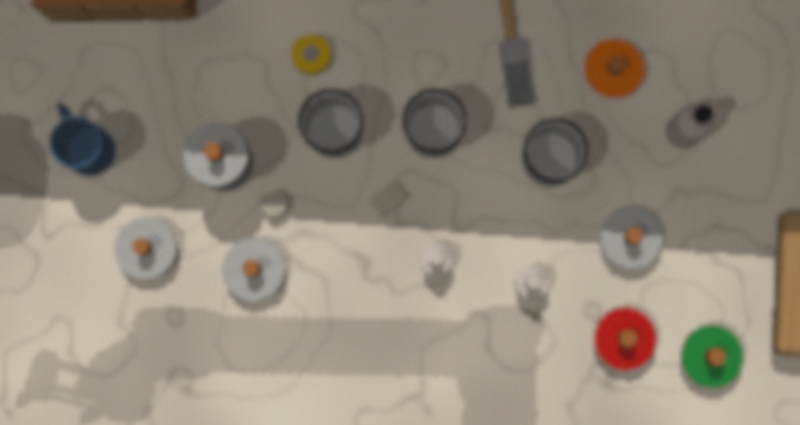

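View pics/s1.png

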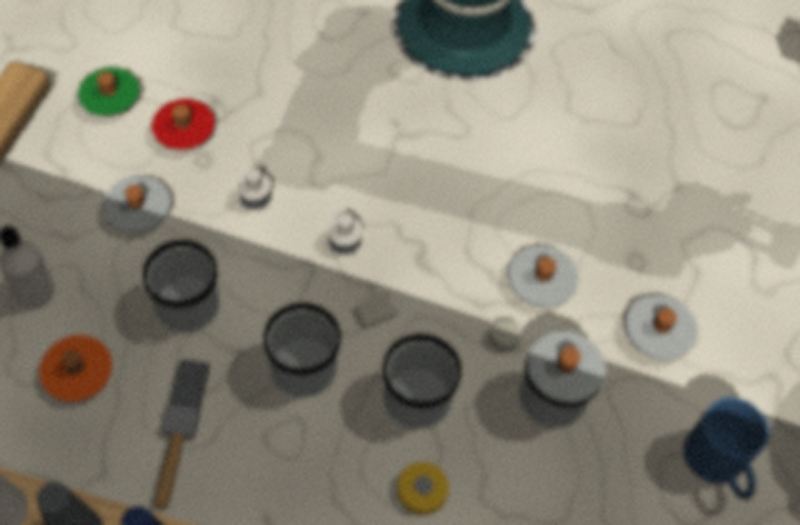

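The top crop shows a lidded jar (crop 215,150), three open jars (330,120; 435,120; 555,150), three aluminium lids (147,250; 255,272; 632,240) and two spools (438,262; 533,288). The green, red and orange lids are decoys. Next I'll fit the known shapes to the masks from both cameras.

```bash
cat >> h.py <<'E'
from scipy.optimize import minimize
SH={'jar':[(.044,0),(.0485,.08),(.0485,.09)],'lid':[(.0355,0),(.048,.016),(.048,.022),(.013,.05)],'spool':[(.024,0),(.024,.032),(.011,.058)]}
PARTS={'jar':[[0,1,2]],'lid':[[0,1,2],[2,3]],'spool':[[0,1],[1,2]]}
A=np.linspace(0,2*np.pi,40,endpoint=False); S=6
def rend(n,kind,x,y,z,off,shape):
    im=np.zeros(shape,np.uint8)
    sh=list(SH[kind])
    groups=PARTS[kind]
    for g in groups:
        rs=[sh[i] for i in g]
        if len(g)==2 and g[1]==len(sh)-1: rs=[(sh[-1][0],sh[g[0]][1]),sh[-1]]
        pts=np.array([(proj(n,[x+r*np.cos(a),y+r*np.sin(a),z+h])+.5-off)*S for r,h in rs for a in A])
        cv2.fillConvexPoly(im,cv2.convexHull(pts.astype(np.float32)).round().astype(np.int32),1)
    return im
def fit(n,kind,mask,z,g):
    ys,xs=np.nonzero(mask); off=np.array([xs.min()-8,ys.min()-8]); w,h=xs.max()-xs.min()+17,ys.max()-ys.min()+17
    m=cv2.resize(mask[off[1]:off[1]+h,off[0]:off[0]+w].astype(np.uint8),None,fx=S,fy=S,interpolation=cv2.INTER_NEAREST)
    f=lambda p:1-(lambda r:(r&m).sum()/max(1,(r|m).sum()))(rend(n,kind,p[0],p[1],z,off,m.shape))
    r=minimize(f,g,method='Nelder-Mead',options=dict(initial_simplex=[[g[0]+.01,g[1]],[g[0]-.006,g[1]+.01],[g[0]-.006,g[1]-.01]],xatol=2e-4,maxiter=80))
    return r.x,1-r.fun
def find(targets,cams=('top','scene')):
    """targets: list of (label,kind,z,guess)"""
    for n in cams:
        read_camera(n); ms={k:masks_of(k+'1',n) for k in {t[1] for t in targets}}; ps={k:pinpoint(k+'1',n) for k in ms}
        for lab,k,z,g in targets:
            q=proj(n,[g[0],g[1],z+.02]); best=None
            for m in ms[k]:
                b=m['box']; d=np.hypot((b[0]+b[2])/2-q[0],(b[1]+b[3])/2-q[1])
                if d<16 and m['score']>.2 and (best is None or d<best[0]): best=(d,m)
            pp=[unproj(n,p['point'],z)[:2].round(3) for p in ps[k]]; pp=[p.tolist() for p in pp if np.hypot(*(p-g))<.05]
            if best is None: print(n,lab,'no mask',pp); continue
            x,i=fit(n,k,best[1]['pixels'],z,g); print(n,lab,x.round(4),'iou',round(i,2),'s',round(best[1]['score'],2),'pin',pp)
E
python3 - <<'E'
from h import *
find([('jA','jar',0,(.643,.084)),('jB','jar',0,(.648,-.074)),('jC','jar',0,(.61,-.254)),('L4','lid',.074,(.605,.251)),
('La','lid',0,(.473,.368)),('Lb','lid',0,(.44,.203)),('Lc','lid',0,(.485,-.362)),('s1','spool',0,(.45,-.072)),('s2','spool',0,(.407,-.22))])
E
```

```text
Traceback (most recent call last):
  File "h.py", line 47, in find
    x,i=fit(n,k,best[1]['pixels'],z,g); print(n,lab,x.round(4),'iou',round(i,2),'s',round(best[1]['score'],2),'pin',pp)
        ~~~^^^^^^^^^^^^^^^^^^^^^^^^^^^
  File "h.py", line 34, in fit
    r=minimize(f,g,method='Nelder-Mead',options=dict(initial_simplex=[[g[0]+.01,g[1]],[g[0]-.006,g[1]+.01],[g[0]-.006,g[1]-.01]],xatol=2e-4,maxiter=80))
  File "h.py", line 33, in <lambda>
    f=lambda p:1-(lambda r:(r&m).sum()/max(1,(r|m).sum()))(rend(n,kind,p[0],p[1],z,off,m.shape))
                                                           ~~~~^^^^^^^^^^^^^^^^^^^^^^^^^^^^^^^^
  File "h.py", line 27, in rend
    pts=np.array([(proj(n,[x+r*np.cos(a),y+r*np.sin(a),z+h])+.5-off)*S for r,h in rs for a in A])
                   ~~~~^^^^^^^^^^^^^^^^^^^^^^^^^^^^^^^^^^^^^
  File "h.py", line 14, in proj
    c,k=K(n); T=np.array(c['camera_from_world']); q=T[:3,:3]@np.array(P)+T[:3,3]
        ~^^^
  File "h.py", line 4, in K
    c=camera_info(n); return c, np.array([[c['fx'],0,c['cx']],[0,c['fy'],c['cy']],[0,0,1.]])
ValueError: time passes only in moves, steps and waits
```

View pics/scene0.png

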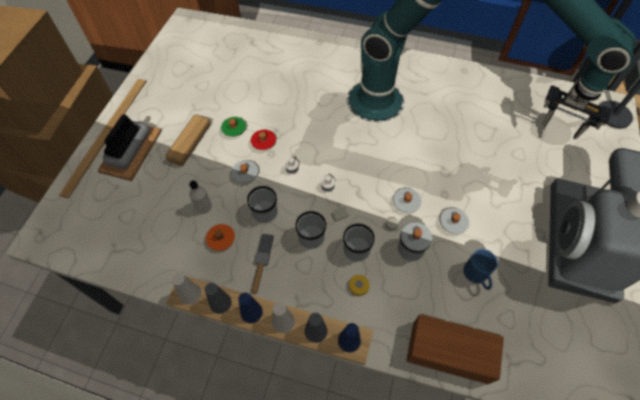

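View pics/top0.png

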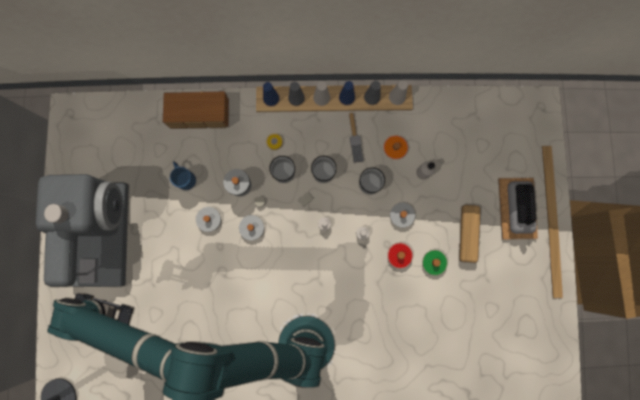

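The full views show only the two white spools (scene 292,165 and 327,183). I'll cache the calibration and run the fit again.

```bash
sed -i 's/^def K(n):/import functools\n@functools.cache\ndef K(n):/' h.py
python3 - <<'E'
from h import *
find([('jA','jar',0,(.643,.084)),('jB','jar',0,(.648,-.074)),('jC','jar',0,(.61,-.254)),('L4','lid',.074,(.605,.251)),
('La','lid',0,(.473,.368)),('Lb','lid',0,(.44,.203)),('Lc','lid',0,(.485,-.362)),('s1','spool',0,(.45,-.072)),('s2','spool',0,(.407,-.22))])
print(read_state()['time_s'])
E
```

```text
top jA [0.6554 0.0789] iou 0.93 s 0.87 pin [[0.652, 0.087]]
top jB [ 0.654  -0.0744] iou 0.96 s 0.92 pin [[0.648, -0.071]]
top jC [ 0.6078 -0.2568] iou 0.94 s 0.92 pin [[0.608, -0.258]]
top L4 [0.6062 0.2509] iou 0.95 s 0.93 pin [[0.608, 0.247]]
top La [0.4735 0.3721] iou 0.93 s 0.94 pin [[0.472, 0.373]]
top Lb [0.4407 0.2039] iou 0.96 s 0.93 pin [[0.427, 0.193]]
top Lc [ 0.4813 -0.3728] iou 0.93 s 0.74 pin [[0.485, -0.372]]
top s1 [ 0.4516 -0.0733] iou 0.89 s 0.7 pin [[0.453, -0.072]]
top s2 [ 0.4104 -0.217 ] iou 0.78 s 0.57 pin [[0.418, -0.208]]
scene jA [0.6553 0.0814] iou 0.92 s 0.75 pin [[0.658, 0.086]]
scene jB [ 0.6538 -0.0725] iou 0.96 s 0.95 pin [[0.648, -0.079]]
scene jC [ 0.6066 -0.2524] iou 0.96 s 0.62 pin [[0.603, -0.25]]
scene L4 [0.6066 0.2513] iou 0.95 s 0.92 pin [[0.609, 0.251]]
scene La [0.4746 0.3724] iou 0.92 s 0.71 pin [[0.472, 0.367]]
scene Lb [0.4397 0.206 ] iou 0.94 s 0.61 pin [[0.448, 0.203]]
scene Lc [ 0.481  -0.3744] iou 0.95 s 0.86 pin [[0.472, -0.376]]
scene s1 [ 0.4511 -0.0732] iou 0.94 s 0.56 pin [[0.442, -0.084]]
scene s2 [ 0.411  -0.2185] iou 0.86 s 0.5 pin [[0.419, -0.217]]
1.75
```

>>> servo_tool --plan '[[[0,0,0],[0,0,9.42],0],[[0,0,0],[0,0,9.42],0],[[0,0,0],[0,0,9.42],0],[[0,0,0],[0,0,9.42],0],[[0,0,0],[0,0,9.42],0],[[0,0,0],[0,0,9.42],0],[[0,0,0],[0,0,9.42],0],[[0,0,0],[0,0,9.42],0],[[-4.4,1.8,0],[0,0,0],0.4],[[-4.4,1.8,0],[0,0,0],0.4],[[-4.4,1.8,0],[0,0,0],0.4],[[-4.4,1.8,0],[0,0,0],0.4],[[-4.4,1.8,0],[0,0,0],0.4],[[-4.4,1.8,0],[0,0,0],0.4],[[-4.4,1.8,0],[0,0,0],0.4],[[-4.4,1.8,0],[0,0,0],0.4],[[-4.4,1.8,0],[0,0,0],0.4],[[-4.4,1.8,0],[0,0,0],0.4]]' --force 12

```text
time_s: 4.0
eef_pos: [0.3448, 0.1874, 0.303]
tcp_rot: [180.0, -0.1, 90.0]
contact_force: [0.6, -0.6, 0.1]
gripper_width: 0.0548
grasp_force: 0.0
```

>>> servo_tool --plan '[[[-4.34,1.78,0],[0,0,0],0.5],[[-4.34,1.78,0],[0,0,0],0.5],[[-4.34,1.78,0],[0,0,0],0.5],[[-4.34,1.78,0],[0,0,0],0.5],[[-4.34,1.78,0],[0,0,0],0.5],[[-4.34,1.78,0],[0,0,0],0.5],[[0,0,4],[0,0,0],0.5],[[0,0,4],[0,0,0],0.5],[[0,0,3],[0,0,0],0.5],[[0,0,0],[0,0,0],0.5],[[0,0,0],[0,0,0],0.5]]'

```text
time_s: 5.38
eef_pos: [0.4517, -0.0719, 0.1937]
tcp_rot: [179.9, -0.0, 90.0]
contact_force: [-0.2, 0.2, -0.2]
gripper_width: 0.0461
grasp_force: 0.0
```

```bash
python3 - <<'E'
from h import *
find([('s1','spool',0,(.451,-.073)),('s2','spool',0,(.411,-.218))])
cv2.imwrite('pics/a.png',cv2.resize(read_camera('scene')[100:250,210:410],(800,600)))
print(read_state()['eef_pos'])
E
```

```text
top s1 no mask []
top s2 [ 0.4129 -0.2209] iou 0.87 s 0.55 pin [[0.415, -0.211]]
scene s1 [ 0.4546 -0.0731] iou 0.88 s 0.75 pin [[0.444, -0.068]]
scene s2 [ 0.4156 -0.2161] iou 0.92 s 0.68 pin [[0.418, -0.223]]
[ 0.45134468 -0.07146288  0.1932544 ]
```

View pics/a.png

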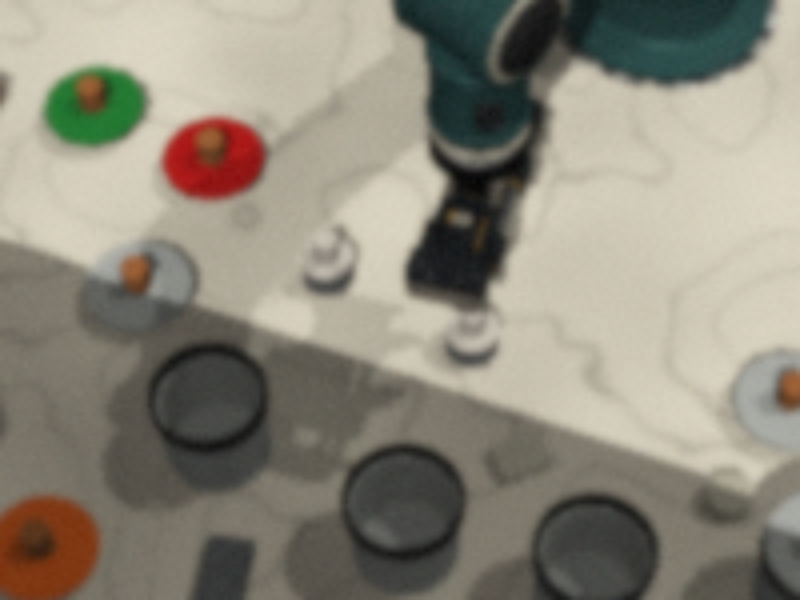

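The crop shows spool 1 at (470,335) under the gripper, in the right place. I'll descend and grip.

>>> servo_tool --plan '[[[-0.15,0.1,2.3],[0,0,0],0.5],[[0,0,2.3],[0,0,0],0.5],[[0,0,2.3],[0,0,0],0.5],[[0,0,0],[0,0,0],0.5],[[0,0,0],[0,0,0],1],[[0,0,0],[0,0,0],1],[[0,0,0],[0,0,0],1],[[0,0,0],[0,0,0],1],[[0,0,0],[0,0,0],1]]' --force 12

```text
time_s: 6.85
eef_pos: [0.4523, -0.0731, 0.1242]
tcp_rot: [180.0, -0.0, 90.0]
contact_force: [-1.2, 0.2, 6.0]
gripper_width: 0.0216
grasp_force: 12.0
```

>>> servo_tool --plan '[[[0,0,-4],[0,0,0],1],[[0,0,-4],[0,0,0],1],[[0,0,-4.2],[0,0,0],1],[[0,4.04,0],[0,0,0],1],[[0,4.04,0],[0,0,0],1],[[0,4.04,0],[0,0,0],1],[[0,4.04,0],[0,0,0],1],[[0,4.04,0],[0,0,0],1],[[0,0,0],[0,0,0],1],[[0,0,3],[0,0,0],1],[[0,0,0],[0,0,0],1]]'

```text
time_s: 8.22
eef_pos: [0.6518, -0.0729, 0.2136]
tcp_rot: [-179.7, -0.0, 90.0]
contact_force: [-1.0, -0.5, -1.1]
gripper_width: 0.0219
grasp_force: 12.0
```

>>> servo_tool --plan '[[[0,0.15,2.5],[0,0,0],1],[[0,0,2.5],[0,0,0],1],[[0,0,2],[0,0,0],1],[[0,0,1.5],[0,0,0],1],[[0,0,0],[0,0,0],1]]'

```text
time_s: 8.85
eef_pos: [0.6551, -0.0732, 0.1299]
tcp_rot: [-179.9, 0.0, 90.0]
contact_force: [-0.5, -1.1, -0.8]
gripper_width: 0.0217
grasp_force: 12.0
```

>>> servo_tool --plan '[[[0,0,0.1],[0,0,0],1],[[0,0,0],[0,0,0],0.68],[[0,0,0],[0,0,0],0.68],[[0,0,-2],[0,0,0],0.68],[[0,0,-3],[0,0,0],0.68],[[0,0,-3.5],[0,0,0],0.68],[[0,0,-2.5],[0,0,0],0.5],[[-2.42,-4.02,0],[0,0,0],0.5],[[-2.42,-4.02,0],[0,0,0],0.5],[[-2.42,-4.02,0],[0,0,0],0.5],[[-2.42,-4.02,0],[0,0,0],0.5],[[-2.42,-4.02,0],[0,0,0],0.5],[[-2.42,-4.02,0],[0,0,0],0.5],[[0,0,4],[0,0,0],0.5],[[0,0,0],[0,0,0],0.5],[[0,0,0],[0,0,0],0.5]]'

```text
time_s: 10.85
eef_pos: [0.4151, -0.2187, 0.201]
tcp_rot: [179.9, 0.0, 90.0]
contact_force: [-0.6, 0.2, 0.1]
gripper_width: 0.0462
grasp_force: 0.0
```

```bash
python3 - <<'E'
from h import *
find([('s2','spool',0,(.413,-.218)),('s1','spool',.004,(.654,-.0735))])
cv2.imwrite('pics/b.png',cv2.resize(read_camera('scene')[100:300,210:480],(800,592)))
print(read_state()['eef_pos'])
E
```

```text
top s2 no mask []
top s1 [ 0.6566 -0.0751] iou 0.92 s 0.69 pin [[0.65, -0.058]]
scene s2 no mask [[0.412, -0.22]]
scene s1 no mask [[0.664, -0.068]]
[ 0.4146329  -0.21824905  0.20006246]
```

View pics/b.png

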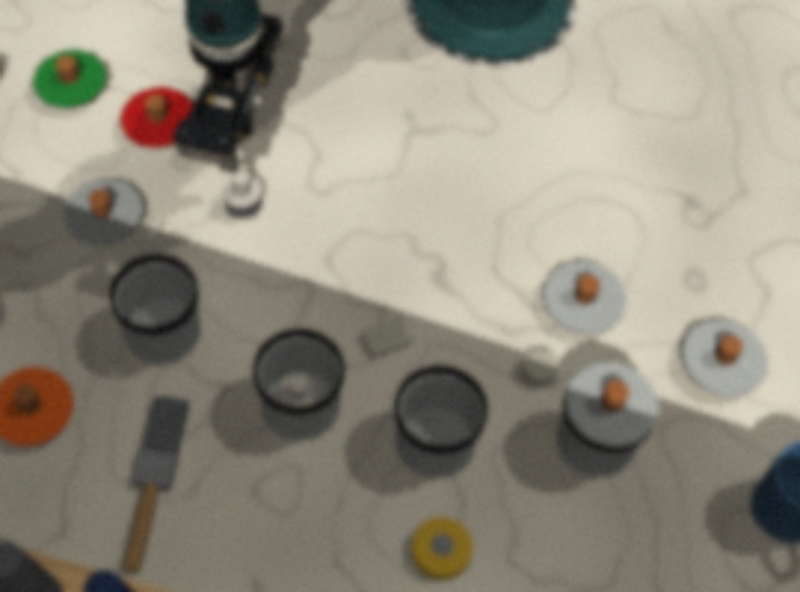

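Spool 1 sits in the middle jar at (298,385), and spool 2 at (243,190) is still in place.

>>> servo_tool --plan '[[[0,-0.2,2.5],[0,0,0],0.5],[[0,0,2.5],[0,0,0],0.5],[[0,0,2.5],[0,0,0],0.5],[[0,0,0],[0,0,0],0.5],[[0,0,0],[0,0,0],1],[[0,0,0],[0,0,0],1],[[0,0,0],[0,0,0],1],[[0,0,0],[0,0,0],1],[[0,0,0],[0,0,0],1]]' --force 12

```text
time_s: 12.32
eef_pos: [0.4127, -0.2185, 0.1253]
tcp_rot: [179.9, -0.0, 90.0]
contact_force: [-1.4, 0.6, 6.0]
gripper_width: 0.0213
grasp_force: 12.0
```

>>> servo_tool --plan '[[[0,0,-4],[0,0,0],1],[[0,0,-4],[0,0,0],1],[[0,0,-4.2],[0,0,0],1],[[-0.72,3.89,0],[0,0,0],1],[[-0.72,3.89,0],[0,0,0],1],[[-0.72,3.89,0],[0,0,0],1],[[-0.72,3.89,0],[0,0,0],1],[[-0.72,3.89,0],[0,0,0],1],[[0,0,0],[0,0,0],1],[[0,0,3],[0,0,0],1],[[0,0,2.5],[0,0,0],1],[[0,0,2.5],[0,0,0],1],[[0,0,2],[0,0,0],1],[[0,0,1.6],[0,0,0],1],[[0,0,0],[0,0,0],1]]'

```text
time_s: 14.2
eef_pos: [0.6064, -0.2544, 0.13]
tcp_rot: [-179.9, -0.0, 90.0]
contact_force: [-0.4, 0.1, 0.5]
gripper_width: 0.022
grasp_force: 12.0
```

>>> servo_tool --plan '[[[0,0,0.1],[0,0,0],1],[[0,0,0],[0,0,0],0.68],[[0,0,0],[0,0,0],0.68],[[0,0,-2],[0,0,0],0.68],[[0,0,-3],[0,0,0],0.68],[[0,0,-3.5],[0,0,0],0.68],[[0,0,-2.5],[0,0,0],0.5],[[-3,-3.13,0],[0,0,0],0.45],[[-3,-3.13,0],[0,0,0],0.45],[[-3,-3.13,0],[0,0,0],0.45],[[-3,-3.13,0],[0,0,0],0.45],[[0,0,4],[0,0,0],0.45],[[0,0,0],[0,0,0],0.45],[[0,0,0],[0,0,0],0.45]]'

```text
time_s: 15.95
eef_pos: [0.4824, -0.3744, 0.2012]
tcp_rot: [179.9, 0.0, 90.0]
contact_force: [-0.2, -0.3, -0.4]
gripper_width: 0.0506
grasp_force: 0.0
```

```bash
python3 - <<'E'
from h import *
find([('s1','spool',.004,(.654,-.0735)),('s2','spool',.004,(.607,-.2545)),('La','lid',0,(.474,.372)),('Lb','lid',0,(.44,.205)),('Lc','lid',0,(.481,-.3735))])
cv2.imwrite('pics/c.png',cv2.resize(read_camera('scene')[100:300,210:480],(800,592)))
print(read_state()['eef_pos'])
E
```

```text
top s1 [ 0.6573 -0.075 ] iou 0.93 s 0.48 pin [[0.654, -0.075]]
top s2 no mask [[0.611, -0.251]]
top La [0.475 0.373] iou 0.95 s 0.74 pin [[0.468, 0.381]]
top Lb [0.4404 0.204 ] iou 0.95 s 0.7 pin [[0.434, 0.191]]
top Lc no mask []
scene s1 no mask [[0.658, -0.076]]
scene s2 [ 0.5982 -0.2605] iou 0.5 s 0.47 pin [[0.612, -0.265]]
scene La [0.4746 0.3723] iou 0.96 s 0.64 pin []
scene Lb [0.4381 0.2041] iou 0.87 s 0.77 pin [[0.442, 0.208]]
scene Lc [ 0.4798 -0.3735] iou 0.93 s 0.59 pin [[0.481, -0.367]]
[ 0.48157908 -0.37433425  0.19975837]
```

View pics/c.png

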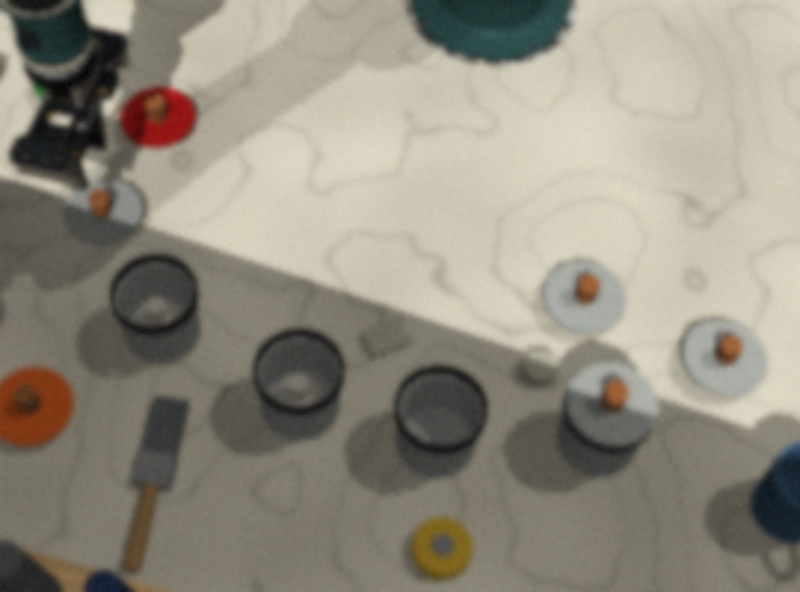

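Both spools are inside their jars, at (155,308) and (298,385). I'll take the right-hand lid now.

>>> servo_tool --plan '[[[0,-0.1,2.5],[0,0,0],0.45],[[0,0,2.5],[0,0,0],0.45],[[0,0,2.2],[0,0,0],0.45],[[0,0,1.1],[0,0,0],0.45],[[0,0,0],[0,0,0],0.45],[[0,0,0],[0,0,0],1],[[0,0,0],[0,0,0],1],[[0,0,0],[0,0,0],1],[[0,0,0],[0,0,0],1],[[0,0,0],[0,0,0],1]]' --force 15

```text
time_s: 17.75
eef_pos: [0.4809, -0.3746, 0.1173]
tcp_rot: [179.9, 0.0, 90.0]
contact_force: [0.3, -0.0, 5.9]
gripper_width: 0.0255
grasp_force: 15.0
```

>>> servo_tool --plan '[[[0,0,-3],[0,0,0],1],[[0,0,-4],[0,0,0],1],[[0,0,-4],[0,0,0],1],[[0,0,-2.3],[0,0,0],1],[[3,3.15,0],[0,0,0],1],[[3,3.15,0],[0,0,0],1],[[3,3.15,0],[0,0,0],1],[[3,3.15,0],[0,0,0],1],[[0,0,0],[0,0,0],1],[[0,0,2],[0,0,0],1],[[0,0,1.5],[0,0,0],1],[[0,0,1],[0,0,0],1],[[0,0,0.5],[0,0,0],1],[[0,0,0],[0,0,0],1]]'

```text
time_s: 19.5
eef_pos: [0.6064, -0.2547, 0.1994]
tcp_rot: [-180.0, -0.0, 90.0]
contact_force: [0.3, 0.6, -0.9]
gripper_width: 0.0255
grasp_force: 15.0
```

>>> servo_tool --plan '[[[0,0,0.4],[0,0,0],1],[[0,0,0.4],[0,0,0],1],[[0,0,0],[0,0,0],1]]'

```text
time_s: 19.88
eef_pos: [0.6065, -0.2543, 0.1915]
tcp_rot: [-180.0, -0.0, 90.0]
contact_force: [0.0, -0.7, -0.4]
gripper_width: 0.0256
grasp_force: 15.0
```

>>> servo_tool --plan '[[[0,0,0],[0,0,0],0.45],[[0,0,0],[0,0,0],0.45],[[0,0,0],[0,0,0],0.45],[[0,0,-2],[0,0,0],0.45],[[0,0,-4],[0,0,0],0.45],[[5.1,-1.85,0],[0,0,0],0.45],[[5.1,-1.85,0],[0,0,0],0.45],[[5.1,-1.85,0],[0,0,0],0.45],[[5.1,-1.85,0],[0,0,0],0.45],[[5.1,-1.85,0],[0,0,0],0.45],[[5.1,-1.85,0],[0,0,0],0.45],[[5.1,-1.85,0],[0,0,0],0.45],[[5.1,-1.85,0],[0,0,0],0.45],[[5.1,-1.85,0],[0,0,0],0.45],[[0,0,4],[0,0,0],0.45],[[0,0,0],[0,0,0],0.45],[[0,0,0],[0,0,0],0.45]]'

```text
time_s: 22.0
eef_pos: [0.4414, 0.2037, 0.2131]
tcp_rot: [179.9, -0.0, 89.8]
contact_force: [-0.1, -0.0, 0.5]
gripper_width: 0.0504
grasp_force: 0.0
```

```bash
python3 - <<'E'
from h import *
find([('lc@jC','lid',.074,(.607,-.2545)),('La','lid',0,(.474,.372)),('Lb','lid',0,(.44,.205)),('L4','lid',.074,(.6065,.251))])
cv2.imwrite('pics/d.png',cv2.resize(read_camera('scene')[100:300,210:480],(800,592)))
print(read_state()['eef_pos'])
E
```

```text
top lc@jC [ 0.6064 -0.2528] iou 0.9 s 0.88 pin [[0.617, -0.266]]
top La [0.4761 0.3791] iou 0.56 s 0.77 pin [[0.487, 0.376]]
top Lb [0.439 0.206] iou 0.49 s 0.73 pin [[0.426, 0.193]]
top L4 [0.6068 0.2513] iou 0.94 s 0.64 pin [[0.594, 0.242]]
scene lc@jC [ 0.6073 -0.2522] iou 0.95 s 0.73 pin [[0.606, -0.257]]
scene La [0.4744 0.3723] iou 0.95 s 0.56 pin [[0.473, 0.364]]
scene Lb [0.4407 0.2061] iou 0.89 s 0.94 pin [[0.451, 0.2]]
scene L4 [0.6079 0.2511] iou 0.96 s 0.69 pin [[0.603, 0.26]]
[0.44059568 0.20441237 0.2122024 ]
```

View pics/d.png

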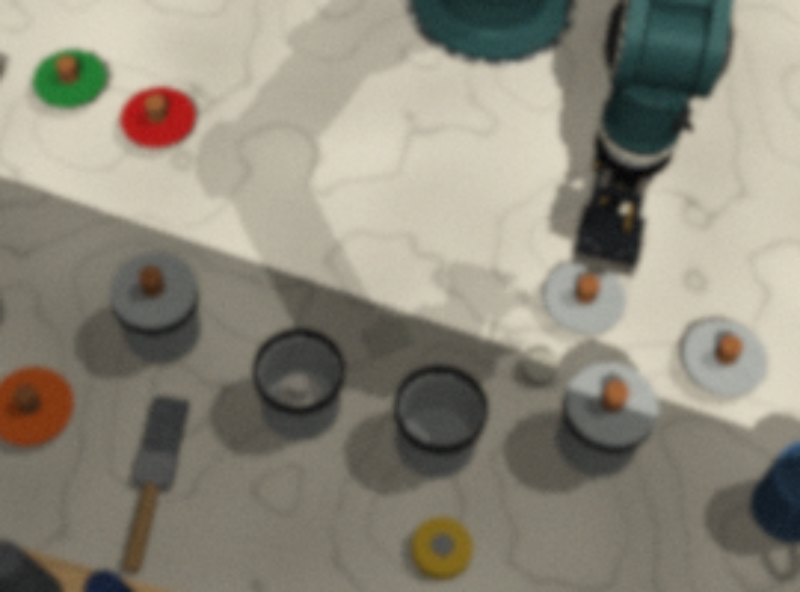

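The first lid lies level on its jar at (153,292). I'll take lid b at (585,292) next and lower from z .212 to .117.

>>> servo_tool --plan '[[[0.1,0,3],[0,0,0],0.45],[[0,0,3],[0,0,0],0.45],[[0,0,2.2],[0,0,0],0.45],[[0,0,1.3],[0,0,0],0.45],[[0,0,0],[0,0,0],0.45],[[0,0,0],[0,0,0],1],[[0,0,0],[0,0,0],1],[[0,0,0],[0,0,0],1],[[0,0,0],[0,0,0],1],[[0,0,0],[0,0,0],1]]' --force 15

```text
time_s: 23.6
eef_pos: [0.4405, 0.2059, 0.1173]
tcp_rot: [180.0, -0.1, 90.0]
contact_force: [-2.3, -1.2, 5.2]
gripper_width: 0.0254
grasp_force: 15.0
```

>>> servo_tool --plan '[[[0,0,-3],[0,0,0],1],[[0,0,-4],[0,0,0],1],[[0,0,-4],[0,0,0],1],[[0,0,-2.3],[0,0,0],1],[[-2.52,4.29,0],[0,0,0],1],[[-2.52,4.29,0],[0,0,0],1],[[-2.52,4.29,0],[0,0,0],1],[[-2.52,4.29,0],[0,0,0],1],[[-2.52,4.29,0],[0,0,0],1],[[0,0,0],[0,0,0],1],[[0,0,2],[0,0,0],1],[[0,0,1.5],[0,0,0],1],[[0,0,1],[0,0,0],1],[[0,0,0.5],[0,0,0],1],[[0,0,0],[0,0,0],1]]'

```text
time_s: 25.48
eef_pos: [0.6546, 0.0798, 0.1995]
tcp_rot: [-180.0, 0.0, 90.0]
contact_force: [-0.6, 0.1, -1.4]
gripper_width: 0.026
grasp_force: 15.0
```

>>> servo_tool --plan '[[[0,0,0.4],[0,0,0],1],[[0,0,0.4],[0,0,0],1],[[0,0,0],[0,0,0],1],[[0,0,0],[0,0,0],0.45],[[0,0,0],[0,0,0],0.45],[[0,0,0],[0,0,0],0.45],[[0,0,-2],[0,0,0],0.45],[[0,0,-4.5],[0,0,0],0.45],[[4.87,-3,0],[0,0,0],0.45],[[4.87,-3,0],[0,0,0],0.45],[[4.87,-3,0],[0,0,0],0.45],[[4.87,-3,0],[0,0,0],0.45],[[4.87,-3,0],[0,0,0],0.45],[[4.87,-3,0],[0,0,0],0.45],[[0,0,4],[0,0,0],0.45],[[0,0,0],[0,0,0],0.45],[[0,0,0],[0,0,0],0.45]]'

```text
time_s: 27.6
eef_pos: [0.4762, 0.371, 0.2185]
tcp_rot: [179.9, -0.0, 89.9]
contact_force: [0.3, 0.6, 0.1]
gripper_width: 0.0507
grasp_force: 0.0
```

```bash
python3 - <<'E'
from h import *
find([('lc@jC','lid',.074,(.607,-.2545)),('lb@jA','lid',.074,(.655,.08)),('La','lid',0,(.474,.372)),('L4','lid',.074,(.6065,.251))])
print(read_state()['eef_pos'])
E
```

```text
top lc@jC [ 0.6077 -0.2545] iou 0.96 s 0.97 pin [[0.615, -0.242]]
top lb@jA [0.6564 0.0762] iou 0.95 s 0.77 pin [[0.642, 0.069]]
top La [0.476  0.3688] iou 0.73 s 0.85 pin [[0.474, 0.379]]
top L4 [0.6062 0.2504] iou 0.95 s 0.55 pin [[0.612, 0.261]]
scene lc@jC [ 0.6079 -0.2504] iou 0.93 s 0.76 pin [[0.596, -0.246]]
scene lb@jA no mask [[0.667, 0.072]]
scene La [0.4726 0.3713] iou 0.9 s 0.97 pin [[0.485, 0.371]]
scene L4 [0.6066 0.2515] iou 0.95 s 0.63 pin [[0.61, 0.249]]
[0.47543155 0.37154785 0.2175345 ]
```

>>> servo_tool --plan '[[[0,0,3],[0,0,0],0.45],[[0,0,3],[0,0,0],0.45],[[0,0,2.5],[0,0,0],0.45],[[0,0,1.5],[0,0,0],0.45],[[0,0,0],[0,0,0],0.45],[[0,0,0],[0,0,0],1],[[0,0,0],[0,0,0],1],[[0,0,0],[0,0,0],1],[[0,0,0],[0,0,0],1],[[0,0,0],[0,0,0],1]]' --force 15

```text
time_s: 29.15
eef_pos: [0.4751, 0.3722, 0.1175]
tcp_rot: [180.0, -0.1, 90.0]
contact_force: [-1.0, 0.6, 4.7]
gripper_width: 0.0255
grasp_force: 15.0
```

>>> servo_tool --plan '[[[0,0,-3],[0,0,0],1],[[0,0,-5],[0,0,0],1],[[0,0,-5],[0,0,0],1],[[0,0,-4.3],[0,0,0],1],[[-4.96,1.99,0],[0,0,0],1],[[-4.96,1.99,0],[0,0,0],1],[[-4.96,1.99,0],[0,0,0],1],[[-4.96,1.99,0],[0,0,0],1],[[-4.96,1.99,0],[0,0,0],1],[[-4.96,1.99,0],[0,0,0],1],[[-4.96,1.99,0],[0,0,0],1],[[-4.96,1.99,0],[0,0,0],1],[[-4.96,1.99,0],[0,0,0],1],[[0,0,0],[0,0,0],1],[[0,0,3.5],[0,0,0],1],[[0,0,2.6],[0,0,0],1],[[0,0,1.5],[0,0,0],1],[[0,0,1],[0,0,0],1],[[0,0,0.5],[0,0,0],1],[[0,0,0],[0,0,0],1]]'

```text
time_s: 31.65
eef_pos: [0.6539, -0.0746, 0.199]
tcp_rot: [180.0, -0.0, 90.0]
contact_force: [0.2, 1.0, -1.3]
gripper_width: 0.0253
grasp_force: 15.0
```

>>> servo_tool --plan '[[[0.05,0,0.4],[0,0,0],1],[[0,0,0.35],[0,0,0],1],[[0,0,0],[0,0,0],1],[[0,0,0],[0,0,0],0.45],[[0,0,0],[0,0,0],0.45],[[0,0,0],[0,0,0],0.45],[[0,0,-2],[0,0,0],0.45],[[0,0,-3.5],[0,0,0],0.45],[[0,0,0],[0,0,0],1],[[0,0,0],[0,0,0],1],[[0,0,0],[0,0,0],1],[[0,0,0],[0,0,0],1],[[0,0,0],[0,0,0],1],[[0,0,0],[0,0,0],1]]'

```text
time_s: 33.4
eef_pos: [0.6537, -0.0741, 0.246]
tcp_rot: [-180.0, 0.0, 90.0]
contact_force: [-0.3, 0.4, -0.5]
gripper_width: 0.0003
grasp_force: 0.0
```

```bash
python3 - <<'E'
from h import *
find([('lc@jC','lid',.074,(.607,-.2545)),('lb@jA','lid',.074,(.655,.08)),('la@jB','lid',.074,(.6545,-.0735)),('L4','lid',.074,(.6065,.251))])
cv2.imwrite('pics/e.png',cv2.resize(read_camera('scene')[100:300,210:480],(800,592)))
print(read_state())
E
```

```text
top lc@jC [ 0.607  -0.2552] iou 0.96 s 0.83 pin [[0.617, -0.252]]
top lb@jA [0.6573 0.0813] iou 0.77 s 0.71 pin [[0.649, 0.084]]
top la@jB [ 0.6734 -0.0891] iou 0.11 s 0.37 pin [[0.65, -0.076]]
top L4 [0.6067 0.251 ] iou 0.95 s 0.83 pin [[0.603, 0.249]]
scene lc@jC [ 0.6077 -0.2509] iou 0.9 s 0.86 pin [[0.605, -0.251]]
scene lb@jA [0.6545 0.0793] iou 0.95 s 0.77 pin [[0.655, 0.073]]
scene la@jB [ 0.6541 -0.0736] iou 0.56 s 0.66 pin [[0.66, -0.079]]
scene L4 [0.6053 0.2512] iou 0.96 s 0.96 pin [[0.602, 0.254]]
{'time_s': 33.75, 'joint_pos': array([-28.05159226,  37.34817681,  46.47049007,  95.69453625,
       -30.41027924,  60.35174817,  28.04186448]), 'dq': array([ 0.09116379, -0.08813912,  0.01464583,  0.04791942,  0.09332783,
       -0.02662504, -0.10801226]), 'joint_efforts': array([ 4.87001584e-03, -5.04612029e+01,  1.22837734e+01, -2.08121395e+01,
       -4.15495760e-02,  4.97071445e-02,  1.22919027e-05]), 'eef_pos': array([ 0.65375713, -0.07409902,  0.24623009]), 'tcp_rot': array([ 1.79995242e+02, -4.16929116e-03,  8.99806564e+01]), 'contact_force': array([ 0.48482877, -0.33221449, -0.33186408]), 'torque': array([-0.03707155,  0.07514338, -0.00743689]), 'grasp_force': 0.0, 'gripper_width': 0.00011082033693077031}
```

View pics/e.png

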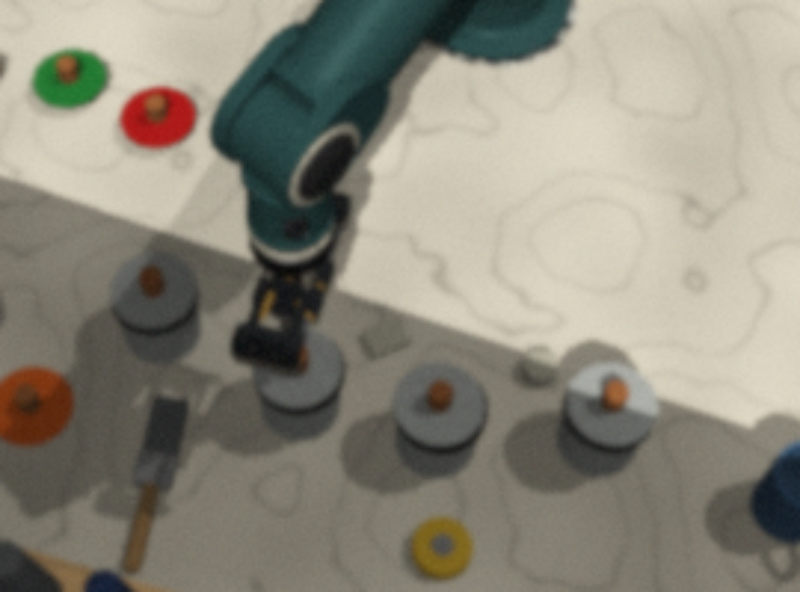

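All four lids are now on their jars. I'll press the jar B lid in small steps with the fingers closed.

>>> servo_tool --plan '[[[0,0,1.5],[0,0,0],1],[[0,0,1],[0,0,0],1],[[0,0,0.5],[0,0,0],1],[[0,0,0.2],[0,0,0],1],[[0,0,0.2],[0,0,0],1],[[0,0,0],[0,0,0],1]]'

```text
time_s: 34.5
eef_pos: [0.6539, -0.0742, 0.2124]
tcp_rot: [180.0, 0.0, 90.0]
contact_force: [-0.3, 0.4, 0.5]
gripper_width: 0.0005
grasp_force: 0.0
```

>>> servo_tool --plan '[[[0,0,0.1],[0,0,0],1],[[0,0,0.1],[0,0,0],1],[[0,0,0.1],[0,0,0],1],[[0,0,0],[0,0,0],1]]'

```text
time_s: 35.0
eef_pos: [0.654, -0.0743, 0.2102]
tcp_rot: [179.9, -0.0, 90.0]
contact_force: [-1.8, 0.9, 5.3]
gripper_width: 0.0004
grasp_force: 3.0
```

>>> servo_tool --plan '[[[0,0,0.1],[0,0,0],1],[[0,0,0.1],[0,0,0],1],[[0,0,0.1],[0,0,0],1],[[0,0,0.1],[0,0,0],1],[[0,0,0],[0,0,0],1]]'

```text
time_s: 35.62
eef_pos: [0.654, -0.0743, 0.2062]
tcp_rot: [179.9, -0.0, 90.0]
contact_force: [-1.5, 0.1, 6.4]
gripper_width: 0.0005
grasp_force: 3.1
```

>>> servo_tool --plan '[[[0,0,0.1],[0,0,0],1],[[0,0,0.1],[0,0,0],1],[[0,0,0],[0,0,0],1]]'

```text
time_s: 36.0
eef_pos: [0.654, -0.0743, 0.2047]
tcp_rot: [179.9, -0.0, 90.0]
contact_force: [-3.3, 1.2, 8.8]
gripper_width: 0.0009
grasp_force: 4.8
```

>>> servo_tool --plan '[[[0,0,0.1],[0,0,0],1],[[0,0,0.1],[0,0,0],1],[[0,0,0],[0,0,0],1]]'

```text
time_s: 36.38
eef_pos: [0.6541, -0.0744, 0.2037]
tcp_rot: [179.9, -0.1, 90.0]
contact_force: [-4.9, 2.0, 15.3]
gripper_width: 0.0006
grasp_force: 7.7
```

>>> servo_tool --plan '[[[0,0,0.1],[0,0,0],1],[[0,0,0.1],[0,0,0],1],[[0,0,0],[0,0,0],1],[[0,0,0],[0,0,0],1]]'

```text
time_s: 36.88
eef_pos: [0.6541, -0.0745, 0.2027]
tcp_rot: [179.9, -0.1, 90.0]
contact_force: [-6.5, 1.5, 21.4]
gripper_width: 0.0003
grasp_force: 10.6
```

>>> servo_tool --plan '[[[0,0,-1.3],[0,0,0],1],[[0,0,-3],[0,0,0],1],[[3.86,0.02,0],[0,0,0],1],[[3.86,0.02,0],[0,0,0],1],[[3.86,0.02,0],[0,0,0],1],[[3.86,0.02,0],[0,0,0],1],[[0,0,0],[0,0,0],1],[[0,0,1.5],[0,0,0],1],[[0,0,1],[0,0,0],1],[[0,0,0.5],[0,0,0],1],[[0,0,0],[0,0,0],1],[[0,0,0],[0,0,0],1]]'

```text
time_s: 38.38
eef_pos: [0.6549, 0.08, 0.2124]
tcp_rot: [180.0, -0.0, 89.9]
contact_force: [-0.2, 0.3, 0.1]
gripper_width: 0.0005
grasp_force: 0.0
```

>>> servo_tool --plan '[[[0,0,0.1],[0,0,0],1],[[0,0,0.1],[0,0,0],1],[[0,0,0.1],[0,0,0],1],[[0,0,0.1],[0,0,0],1],[[0,0,0.1],[0,0,0],1],[[0,0,0.1],[0,0,0],1],[[0,0,0.1],[0,0,0],1],[[0,0,0.1],[0,0,0],1],[[0,0,0.1],[0,0,0],1],[[0,0,0.1],[0,0,0],1],[[0,0,0.1],[0,0,0],1],[[0,0,0],[0,0,0],1],[[0,0,0],[0,0,0],1]]'

```text
time_s: 40.0
eef_pos: [0.6551, 0.0801, 0.2037]
tcp_rot: [179.9, -0.1, 90.0]
contact_force: [-4.5, -0.6, 15.9]
gripper_width: 0.0003
grasp_force: 7.6
```

>>> servo_tool --plan '[[[0,0,0.1],[0,0,0],1],[[0,0,0.1],[0,0,0],1],[[0,0,0],[0,0,0],1],[[0,0,0],[0,0,0],1]]'

```text
time_s: 40.5
eef_pos: [0.6552, 0.0801, 0.2027]
tcp_rot: [179.9, -0.1, 90.0]
contact_force: [-7.2, 0.1, 20.8]
gripper_width: 0.0006
grasp_force: 10.5
```

>>> servo_tool --plan '[[[0,0,-1.3],[0,0,0],1],[[0,0,-3],[0,0,0],1],[[4.28,-1.21,0],[0,0,0],1],[[4.28,-1.21,0],[0,0,0],1],[[4.28,-1.21,0],[0,0,0],1],[[4.28,-1.21,0],[0,0,0],1],[[0,0,0],[0,0,0],1],[[0,0,1.5],[0,0,0],1],[[0,0,1],[0,0,0],1],[[0,0,0.5],[0,0,0],1],[[0,0,0],[0,0,0],1],[[0,0,0],[0,0,0],1]]'

```text
time_s: 42.0
eef_pos: [0.6066, 0.2512, 0.2124]
tcp_rot: [180.0, -0.0, 89.9]
contact_force: [0.2, 0.1, 0.2]
gripper_width: 0.0002
grasp_force: 0.0
```

>>> servo_tool --plan '[[[0,0,0.1],[0,0,0],1],[[0,0,0.1],[0,0,0],1],[[0,0,0.1],[0,0,0],1],[[0,0,0.1],[0,0,0],1],[[0,0,0.1],[0,0,0],1],[[0,0,0.1],[0,0,0],1],[[0,0,0.1],[0,0,0],1],[[0,0,0.1],[0,0,0],1],[[0,0,0.1],[0,0,0],1],[[0,0,0.1],[0,0,0],1],[[0,0,0.1],[0,0,0],1],[[0,0,0.1],[0,0,0],1],[[0,0,0.1],[0,0,0],1],[[0,0,0],[0,0,0],1],[[0,0,0],[0,0,0],1]]'

```text
time_s: 43.88
eef_pos: [0.6069, 0.2515, 0.2027]
tcp_rot: [179.9, -0.1, 90.0]
contact_force: [-8.3, -1.6, 21.5]
gripper_width: 0.0005
grasp_force: 10.6
```

>>> servo_tool --plan '[[[0,0,-1.3],[0,0,0],1],[[0,0,-3],[0,0,0],1],[[-5.05,0,0],[0,0,0],1],[[-5.05,0,0],[0,0,0],1],[[-5.05,0,0],[0,0,0],1],[[-5.05,0,0],[0,0,0],1],[[-5.05,0,0],[0,0,0],1],[[-5.05,0,0],[0,0,0],1],[[-5.05,0,0],[0,0,0],1],[[-5.05,0,0],[0,0,0],1],[[-5.05,0,0],[0,0,0],1],[[-5.05,0,0],[0,0,0],1],[[0,0,0],[0,0,0],1],[[0,0,1.5],[0,0,0],1],[[0,0,1],[0,0,0],1],[[0,0,0.5],[0,0,0],1],[[0,0,0],[0,0,0],1],[[0,0,0],[0,0,0],1]]'

```text
time_s: 46.12
eef_pos: [0.6064, -0.2534, 0.2124]
tcp_rot: [180.0, 0.0, 90.0]
contact_force: [-0.0, -0.3, 0.4]
gripper_width: 0.0004
grasp_force: 0.0
```

>>> servo_tool --plan '[[[0,0,0.1],[0,0,0],1],[[0,0,0.1],[0,0,0],1],[[0,0,0.1],[0,0,0],1],[[0,0,0.1],[0,0,0],1],[[0,0,0.1],[0,0,0],1],[[0,0,0.1],[0,0,0],1],[[0,0,0.1],[0,0,0],1],[[0,0,0.1],[0,0,0],1],[[0,0,0.1],[0,0,0],1],[[0,0,0.1],[0,0,0],1],[[0,0,0.1],[0,0,0],1],[[0,0,0.1],[0,0,0],1],[[0,0,0.1],[0,0,0],1],[[0,0,0],[0,0,0],1],[[0,0,0],[0,0,0],1]]'

```text
time_s: 48.0
eef_pos: [0.6064, -0.2541, 0.2027]
tcp_rot: [179.9, -0.1, 90.0]
contact_force: [-5.9, 3.9, 21.8]
gripper_width: 0.0005
grasp_force: 10.7
```

>>> servo_tool --plan '[[[0,0,-1.3],[0,0,0],1],[[0,0,-3],[0,0,0],1],[[0,-4,0],[0,0,0],1],[[0,-4,0],[0,0,0],1],[[0,-4,0],[0,0,0],1],[[0,0,0],[0,0,0],1]]'

```text
time_s: 48.75
eef_pos: [0.4835, -0.2539, 0.2422]
tcp_rot: [-180.0, -0.1, 89.8]
contact_force: [0.4, -0.1, 0.7]
gripper_width: 0.0003
grasp_force: 0.0
```

```bash
python3 - <<'E'
from h import *
find([('C','lid',.068,(.607,-.2545)),('A','lid',.068,(.655,.08)),('B','lid',.068,(.6545,-.0735)),('D','lid',.068,(.6065,.251))])
cv2.imwrite('pics/f.png',cv2.resize(read_camera('scene')[170:290,230:450],(800,436)))
E
```

```text
top C [ 0.6091 -0.254 ] iou 0.6 s 0.77 pin [[0.62, -0.245]]
top A [0.6556 0.0752] iou 0.94 s 0.7 pin [[0.643, 0.071]]
top B no mask [[0.649, -0.071]]
top D [0.6062 0.2499] iou 0.95 s 0.59 pin [[0.594, 0.25]]
scene C [ 0.6061 -0.2521] iou 0.93 s 0.87 pin [[0.6, -0.245]]
scene A [0.655  0.0777] iou 0.96 s 0.87 pin [[0.657, 0.078]]
scene B [ 0.6552 -0.0747] iou 0.95 s 0.91 pin [[0.642, -0.077]]
scene D [0.6067 0.2502] iou 0.94 s 0.98 pin [[0.606, 0.256]]
```

View pics/f.png

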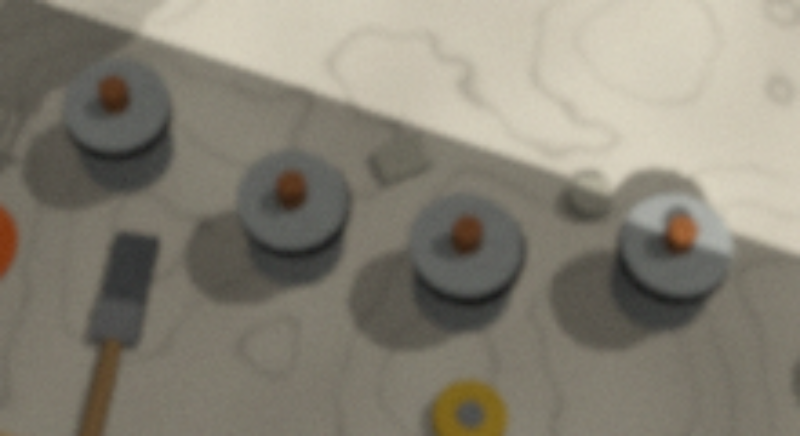

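All four lids sit level. I'll check one home height with a light touch; the fingertips should meet the knob at TCP z ≈ .206.

>>> servo_tool --plan '[[[0,4,0],[0,0,0],1],[[0,4,0],[0,0,0],1],[[0,4.2,0],[0,0,0],1],[[0,0,1.5],[0,0,0],1],[[0,0,1],[0,0,0],1],[[0,0,0.9],[0,0,0],1],[[0,0,0],[0,0,0],1],[[0,0,0],[0,0,0],1]]'

```text
time_s: 50.1
eef_pos: [0.6079, -0.2537, 0.2087]
tcp_rot: [180.0, 0.0, 90.0]
contact_force: [-0.2, 0.2, 0.3]
gripper_width: 0.0003
grasp_force: 0.0
```

>>> servo_tool --plan '[[[0,0,0.15],[0,0,0],1],[[0,0,0],[0,0,0],1],[[0,0,0],[0,0,0],1]]'

```text
time_s: 50.48
eef_pos: [0.6081, -0.2535, 0.2068]
tcp_rot: [180.0, 0.0, 90.0]
contact_force: [0.4, 0.1, 0.3]
gripper_width: 0.0005
grasp_force: 0.0
```

>>> servo_tool --plan '[[[0,0,0.15],[0,0,0],1],[[0,0,0],[0,0,0],1],[[0,0,0],[0,0,0],1]]'

```text
time_s: 50.85
eef_pos: [0.6083, -0.2536, 0.2056]
tcp_rot: [180.0, 0.0, 90.0]
contact_force: [-1.1, 0.8, 3.8]
gripper_width: 0.0002
grasp_force: 2.2
```

Contact came at about .206, so that lid is home, and the other three showed the same force profile. I'll retreat and hand in.

>>> servo_tool --plan '[[[0,0,-2],[0,0,0],1],[[0,0,-4],[0,0,0],1],[[0,0,-4],[0,0,0],1],[[0,0,0],[0,0,0],1],[[0,0,0],[0,0,0],1]]'

```text
time_s: 51.48
eef_pos: [0.6079, -0.2532, 0.3051]
tcp_rot: [-180.0, -0.0, 90.0]
contact_force: [0.5, 0.1, -0.6]
gripper_width: 0.0005
grasp_force: 0.0
```

```bash
python3 -c "
from cell import *
print(job_done())"
```

```text
the job is handed in; nothing more can be done
None
```

The job is handed in after 51 s: both spools found are in jars, and all four lids were pressed with about 21 N, with a touch check on one confirming it is fully home (the other three went down to the same depth and force).

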